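# Bring the missed spot round on the banding wheel and point it out

## Task

The student on the stool straight across the table has missed a spot while brushing teal slip on the dish. Turn the banding wheel with the fingertips on its bare metal rim until the bare clay spot lies on the stool's side, straight across from the robot, and leave the wheel still; then point at the spot from straight above, fingertips a couple of centimetres over it, and stay there for at least two seconds before drawing the hand well clear. The slip is wet, so do not touch the dish at any time, and leave the jar, cup, yellow dish and brush where they are.

Things in the scene. Friction and masses are not known exactly. Their poses are not given: they have to be found in the camera images.
- base: Dark cast-iron foot and column of the banding wheel (potter's turntable), standing fixed on the table: foot 160 mm across, 72 mm high. Origin: centre of its underside, on the wheel's axis. Its x axis points straight across the table to the student's stool (same as world x), y to the robot's left, z up.
- wheel (a joint): Angle of the wheel head about its upright axis, rad, counter-clockwise from above; where it stands at the start says nothing of the dish. Turns freely both ways (stops at +-9.5). Bearing drag 0.06 N m (0.6 N at the rim): the head follows a fingertip pressed lightly on its top and dragged round, and stops when let go. It does not give downwards.
- wheel_top (a point): Centre of the wheel head's flat top face, on the axis, 90 mm above the table. The head is an aluminium disc 260 mm across, 11 mm thick; the dish hides its middle, leaving a flat bare metal ring from 82 to 130 mm from the axis, marked with fine turned circles.
- dish: Shallow round teal dish with scratched cream flowers, 0.45 kg, standing loose on the middle of the wheel head (within 5 mm) and turning with it. 164 mm across the rim, flat inside out to 63 mm. Origin: centre of its underside, 90 mm above the table; inside floor 6 mm and rim top 16 mm above the origin. Its +x axis points to the bare spot. Wet: not to be touched.
- bare_spot (a point): The missed spot on the dish's inside floor: a solid cream patch of bare clay, about 26 x 18 mm, the only solid patch (the flowers are thin scratched lines on the other half of the dish). The point is its centre, 50 mm from the dish's centre, 96.5 mm above the table.
- slip_jar: Loose closed jar of teal slip, 62 mm across, 75 mm high, with a white cap, beside the wheel. Origin: centre of its underside. Bystander.
- water_cup: Loose white ceramic cup, 72 mm across, 85 mm high, beside the wheel. Origin: centre of its underside. Bystander.
- pear_dish: Loose small yellow pear-shaped dish, about 106 x 165 mm with its stalk, 19 mm high at most, beyond the wheel. Origin: underside, centre of its round end. Bystander.
- brush: Loose round paintbrush, pale wooden handle, 186 mm long, 8 mm thick, lying between the robot and the wheel. Origin: underside, middle of its length. Bystander.

How it is judged:
By the outcome, as a careful person would: the job done as asked, in the order asked, and still so for the second after the job is handed in, with the robot touching nothing.
It also fails if it takes over 64 s, if anything falls off the work surface, if the arm or the gripper's body presses on something with over 40 N, if the wrist force passes 120 N, or if a joint passes its speed limit or range.

## Robot

A 6-joint arm with a two-finger parallel gripper is mounted at the origin on the work surface. World frame = base frame: x ahead of the robot, y to its left, z up, the work surface at z = 0. Lengths are in m, angles in rad, forces in N, time in s.
With the tool pointing down it reaches from about 0.375 to 0.925 m from the base axis. Payload 5.7 kg.
Tool frame: the origin (TCP) lies midway between the tips of the shut fingers; the grasp point (between the pads) lies 19 mm behind it; z points along the fingers, y is the line along which they close (so a half turn about z gives the same grasp; the last joint's range is limited). The gripper opens to 88 mm and grips with 3 to 60 N. Pads are 20 mm wide; open, the fingers measure 115 mm over their backs; the gripper's body (75 mm by 178 mm) begins 61 mm behind the grasp point.
Start: joints at [-1.368, 0.359, 1.51, -0, 1.272, -0.115], TCP at [0.187, -0.57, 0.223] pointing down, gripper open.
Joint ranges: [-2.97, 2.97], [-1.01, 2.36], [0.21, 2.38], [-0.96, 4.11], [0.2, 2.71], [-2.98, 2.98]. Speed limits (rad/s): [2.39, 2.39, 3.14, 3.14, 3.14, 3.14].

## Interface

Orientations are given as a unit quaternion [x, y, z, w].
In Python, from bench import move_ptp, servo_line, goto_joints, move_gripper, sleep, inverse_kinematics, capture, PlanningError, close_job, spot_in, silhouettes, current_clock, current_joint_pos, current_qvel, current_joint_torque, current_position, current_orientation, current_force, current_torque, current_finger_gap, current_grip_force gives the robot as it stands. Calls block until the motion is done:
- move_ptp(position, orientation): joint-space move of the TCP to a pose.
- servo_line(position, orientation=None, rate=0.15, contact_N=None): straight line of the TCP; orientation=None keeps the orientation; rate is the mean speed in m/s. With contact_N (N) it stops when the force on the tool has changed by that much, and returns True; else False.
- goto_joints(angles): joint-space move.
- move_gripper(opening): finger opening in m; the grip force is fixed at half the most; returns when the fingers have stopped.
- sleep(seconds).
- inverse_kinematics(position, orientation): joint angles nearest the present ones, or None.
- capture(name): name is "scene" or "top" or "wrist"; returns a dict with "image" (384x512x3 uint8, blue, green, red), "range_z" (384x512 float32, m along the optical axis (not along the pixel's ray), 0 where there is no reading), "intrinsics" (3x3 intrinsics, pixels), "R" (3x3) and "t" (3): a world point X has camera coordinates R X + t. Camera axes: x right, y down, z forward; pixel columns grow to the right and rows downward; lengths in m; the calibration is good to about 2 mm. A picture is of the moment at which its call begins.
A pose or a line that the arm cannot do raises PlanningError and nothing moves.
- close_job(): hands the job in; it is judged then, once.
Trained networks look in the newest picture that a camera, given by its name, has taken for a name from the list of things; names that differ only in an ending like _2 or _b are one class to them, and where a whole thing is asked for, a point or a joint stands for the part that bears it (a point fixed in the world has none). Each returns a list of dicts, best first, with "conf" (0 to 1); they miss things now and then, are a little off and sometimes report something else, mostly with a low value. They report only what shows in the picture. A call takes as long as a camera call.
- spot_in(camera, query): "xy" ([column, row] in pixels, amid what is visible of it).
- silhouettes(camera, query): "region" (384x512 bool, what is visible of it) and "xy" ([column, row] in pixels, amid what is visible of it).
Readings, each from a call of its own:
- current_clock(): time.
- current_joint_pos(): joint angles.
- current_qvel(): joint speeds.
- current_joint_torque(): joint torques, N m.
- current_position(): TCP position.
- current_orientation(): TCP orientation.
- current_force(): force on the tool from outside, world axes, zero at the start.
- current_torque(): the same for the moment, N m.
- current_finger_gap(): finger opening in m.
- current_grip_force(): force on a finger pad.
Only numpy, scipy, OpenCV 4.12 (cv2) and the standard library are available. Lean on these libraries where they do the work, as an engineer would, in place of code of your own. Each camera call takes 0.05 s, during which the arm holds its last target. There are 200 camera calls.

## Working session

There is one attempt and no reset: what is moved stays moved. The work goes in short steps, each a Python script; the robot and the scene stay as the last script left them, time stands still between calls to the robot, and variables do not carry over. Pictures are saved under pics/ and viewed, at most 10 in all, crops included, and the job is handed in when it is done.

```bash
mkdir -p pics; cat > h.py <<'E'
import numpy as np, cv2
from bench import *
def px2w(c,u,v,z=None):
    K,R,t=c["intrinsics"],np.array(c["R"]),np.array(c["t"])
    d=np.linalg.inv(K)@[u,v,1.]
    if z is None:
        return R.T@(d*c["range_z"][int(v),int(u)]-t)
    o=-R.T@t; w=R.T@d
    return o+w*(z-o[2])/w[2]
E
python3 - <<'E'
from h import *
ims=[]
for n in("scene","top"):
    c=capture(n); cv2.imwrite(f"pics/{n}0.png",c["image"])
    print(n,-c["R"].T@c["t"])
    for q,z in(("wheel_top",.09),("dish",.1),("bare_spot",.0965),("slip_jar",None),("water_cup",None),("pear_dish",None),("brush",None)):
        r=spot_in(n,q)
        for x in r[:2]: print(q,np.round(x["xy"]),round(x["conf"],2),np.round(px2w(c,*x["xy"],z),3))
print(current_clock(),current_orientation(),current_force())
E
```

```text
scene [0.9894961  0.57282539 1.00396244]
wheel_top [264. 217.] 0.77 [0.59  0.119 0.09 ]
dish [267. 193.] 0.76 [0.546 0.075 0.1  ]
bare_spot [265. 194.] 0.69 [0.549 0.072 0.097]
slip_jar [216. 150.] 0.69 [ 0.548 -0.136  0.072]
water_cup [310. 270.] 0.86 [0.559 0.26  0.001]
pear_dish [200. 258.] 0.69 [0.75  0.075 0.004]
brush [326. 193.] 0.6 [ 0.369  0.115 -0.004]
top [0.51360541 0.05268481 0.87057324]
dish [249. 195.] 0.76 [0.555 0.072 0.1  ]
dish [216. 178.] 0.69 [0.592 0.144 0.1  ]
bare_spot [246. 201.] 0.8 [0.544 0.076 0.097]
slip_jar [342. 204.] 0.72 [ 0.541 -0.138  0.072]
slip_jar [252. 123.] 0.42 [0.741 0.068 0.003]
pear_dish [251. 123.] 0.55 [0.739 0.071 0.004]
brush [245. 277.] 0.55 [0.363 0.08  0.004]
0.8 [ 9.87401236e-01  1.58236525e-01 -5.67397350e-06 -1.89795489e-05] [ 0.10037976 -0.26852077 -0.64846314]
```

View pics/top0.png

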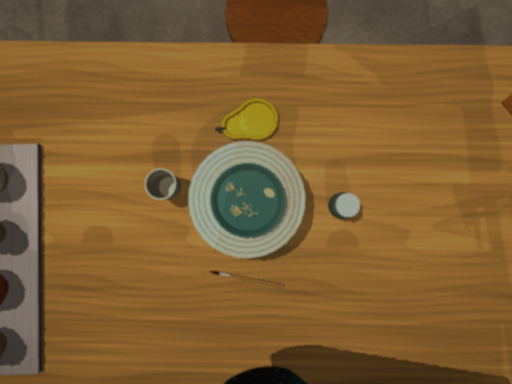

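View pics/scene0.png

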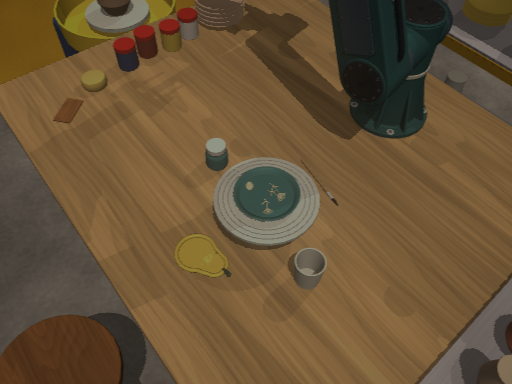

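The top picture shows the wheel centred near (248,199) and the spot near (269,193), so it points to the robot's right. The flowers, at (232,187) and (243,210), fooled the network, so I'll measure by colour and then go to a hover point over the near rim.

```bash
cat >> h.py <<'E'
def measure(c,C0=None):
    """dish centre, spot centre from colour, top picture"""
    im=c["image"]; hsv=cv2.cvtColor(im,cv2.COLOR_BGR2HSV)
    teal=cv2.inRange(hsv,(75,70,20),(105,255,255)); teal[:,:185]=0; teal[:,310:]=0; teal[:140]=0; teal[262:]=0
    n,l,s,_=cv2.connectedComponentsWithStats(teal); k=1+np.argmax(s[1:,4])
    cn=max(cv2.findContours((l==k).astype(np.uint8),0,1)[0],key=cv2.contourArea)
    e=cv2.fitEllipse(cv2.convexHull(cn)); dish=px2w(c,*e[0],.106)
    m=np.zeros_like(teal); cv2.ellipse(m,(e[0],(e[1][0]*.82,e[1][1]*.82),e[2]),255,-1)
    cr=((m>0)&(im[:,:,2].astype(int)>im[:,:,0]-0+10)).astype(np.uint8)
    cr=cv2.morphologyEx(cr,cv2.MORPH_OPEN,np.ones((3,3),np.uint8))
    n,l,s,ce=cv2.connectedComponentsWithStats(cr)
    o=np.argsort(-s[1:,4])+1
    for i in o[:3]: print("blob",s[i,4],ce[i].round(1))
    spot=px2w(c,*ce[o[0]],.0965)
    d=spot-dish; print("dish",dish.round(4),"ell",np.round(e[1],1),"spot",spot.round(4),"r",np.hypot(d[0],d[1]).round(4),"deg",np.degrees(np.arctan2(d[1],d[0])).round(1))
    return dish,spot
def wheel(c):
    """axis from range image: points at z~.09, ring"""
    K,R,t=c["intrinsics"],np.array(c["R"]),np.array(c["t"])
    v,u=np.mgrid[:384,:512]; P=np.stack([u,v,np.ones_like(u)],-1)@np.linalg.inv(K).T*c["range_z"][...,None]
    P=(P-t)@R
    m=((abs(P[...,2]-.095)<.015)&(np.hypot(P[...,0]-.548,P[...,1]-.074)<.15)&(c["range_z"]>0)).astype(np.uint8)
    cn=max(cv2.findContours(m,0,1)[0],key=cv2.contourArea); e=cv2.fitEllipse(cv2.convexHull(cn))
    w=px2w(c,*e[0],.09); print("wheel",w.round(4),np.round(e[1],1),"f",K[0,0]); return w
E
python3 - <<'E'
from h import *
c=capture("top"); w=wheel(c); d,s=measure(c)
move_gripper(0.0)
a=np.radians(142); p=w[:2]+.107*np.array([np.cos(a),np.sin(a)])
q0=[1,0,0,0]
print([None if (j:=inverse_kinematics([*x,.09],q)) is None else np.round(j,2) for q in (q0,[.7071,.7071,0,0],[.7071,-.7071,0,0]) for x in (p,w[:2]+.107*np.array([np.cos(-a),np.sin(-a)]),s[:2])])
print(current_clock(),current_finger_gap())
E
```

```text
wheel [0.5464 0.0764 0.09  ] [116.8 117.1] f 354.64427098258255
blob 90 [268.9 192.5]
blob 80 [235.7 210.2]
blob 51 [230.  186.3]
dish [0.5443 0.0748 0.106 ] ell [72.1 72.6] spot [0.562  0.0278 0.0965] r 0.0502 deg -69.4
[array([ 0.16,  0.37,  1.9 , -0.  ,  0.87,  1.73]), array([-0.13,  0.34,  1.95, -0.  ,  0.85,  1.44]), array([-0.07,  0.46,  1.73, -0.  ,  0.95,  1.5 ]), array([ 0.16,  0.37,  1.9 , -0.  ,  0.87,  0.16]), array([-0.13,  0.34,  1.95, -0.  ,  0.85, -0.13]), array([-0.07,  0.46,  1.73, -0.  ,  0.95, -0.07]), None, None, None]
2.1917 0.00022473396089596262
```

```bash
cat >> h.py <<'E'
Q=[1,0,0,0]
def drag(w,a0,da,F=6.,r=.108,rate=.06):
    P=lambda a,z:[w[0]+r*np.cos(a),w[1]+r*np.sin(a),z]
    a0,da=np.radians(a0),np.radians(da)
    move_ptp(P(a0,.16),Q); servo_line(P(a0,.102),rate=.12)
    f0=np.array(current_force()); print("touch",servo_line(P(a0,.084),rate=.015,contact_N=3),np.round(current_position(),4))
    z=current_position()[2]; log=[]
    for _ in range(6):
        f=current_force()[2]-f0[2]
        if f>F*.7: break
        z-=.0005; servo_line(P(a0,z),rate=.01)
    print("press",round(f,1),round(z,4))
    n=max(1,int(np.ceil(abs(da)/np.radians(9))))
    for i in range(1,n+1):
        servo_line(P(a0+da*i/n,z),rate=rate)
        f=np.array(current_force())-f0; log.append(np.round(f,1).tolist())
        z-=np.clip((F-f[2])*5e-5,-4e-4,4e-4)
    a=a0+da; sleep(.2)
    servo_line(P(a,.12),rate=.08); print(log,round(z,4),current_clock())
E
python3 - <<'E'
from h import *
w=[.5464,.0764]
drag(w,180-36,70)
move_ptp([.40,-.25,.22],Q)
c=capture("top"); measure(c); cv2.imwrite("pics/t1.png",c["image"]); print(current_clock())
E
```

```text
touch True [0.4591 0.14   0.0903]
press 4.6 0.0903
[[-1.2, -0.2, 2.9], [0.3, 0.2, 4.2], [-0.3, -0.6, 5.7], [0.2, -0.1, 5.6], [-0.5, 0.2, 7.0], [0.5, -0.8, 6.3], [-0.2, -0.3, 6.8], [-0.1, -1.1, 6.9]] 0.0902 10.425
blob 81 [251.4 213.3]
blob 75 [252.3 176. ]
blob 54 [227.6 206.2]
dish [0.5479 0.0732 0.106 ] ell [72.3 72.4] spot [0.516  0.0653 0.0965] r 0.0329 deg -166.0
11.5917
```

View pics/t1.png

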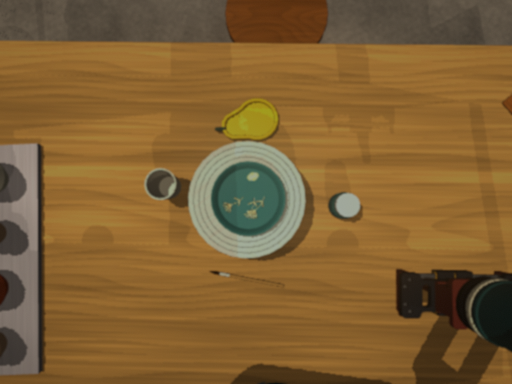

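The spot now sits at (252,176), nearly straight across and slightly to the right. I'll make a small correcting drag.

```bash
sed -i 's/o=np.argsort(-s\[1:,4\])+1/o=np.argsort([-s[i,4]+(1e4 if abs(np.hypot(*(px2w(c,*ce[i],.0965)-dish)[:2])-.05)>.005 or (ce[i][1]>e[0][1]) else 0) for i in range(1,n)])+1/' h.py
python3 - <<'E'
from h import *
w=np.array([.5464,.0764])
c=capture("top"); d,s=measure(c)
dy=np.degrees(np.arctan2(s[1]-d[1],s[0]-d[0])); wy=np.degrees(np.arctan2(*(s[:2]-w)[::-1])); print(dy,wy)
da=-(dy+wy)/2
if abs(da)<15:
    drag(w,180-da/2,da)
    move_ptp([.40,-.25,.22],Q)
    c=capture("top"); d,s=measure(c); print(np.degrees(np.arctan2(*(s[:2]-w)[::-1])))
    im=c["image"][135:265,180:320]; cv2.imwrite("pics/t2.png",cv2.resize(im,None,fx=4,fy=4))
print(current_clock())
E
```

```text
blob 78 [252.6 176. ]
blob 82 [251.3 213.4]
blob 57 [227.7 206.4]
dish [0.5479 0.0732 0.106 ] ell [72.2 72.4] spot [0.5978 0.0641 0.0965] r 0.0507 deg -10.3
-10.324202059389949 -13.457371453617673
touch True [0.4389 0.0876 0.0903]
press 5.7 0.0903
[[-0.2, -0.3, 2.7], [0.9, -0.9, 4.5]] 0.0901 15.7583
blob 81 [248.3 175.2]
blob 80 [254.  212.4]
blob 55 [228.9 209.2]
dish [0.5486 0.0734 0.106 ] ell [72.2 72.4] spot [0.5995 0.0735 0.0965] r 0.0509 deg 0.2
-3.10287053372425
17.0667
```

View pics/t2.png

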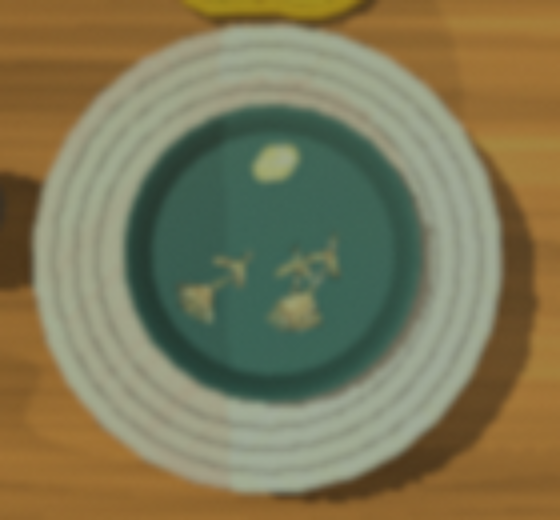

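The crop shows the spot at 12 o'clock on the dish (crop px 275,162; dish centre 274,253). Its bearing is 0.2° about the dish centre and −3° about the wheel axis. Next is pointing.

```bash
python3 - <<'E'
from h import *
c=capture("scene")
x=[.5993,.0735]
move_ptp([*x,.22],Q); servo_line([*x,.118],rate=.08)
sleep(.3); cs=capture("scene"); cv2.imwrite("pics/s3.png",cv2.resize(cs["image"][130:260,190:350],None,fx=4,fy=4)); sleep(3)
print(current_position(),current_clock())
E
```

```text
[0.59930514 0.07347535 0.11799921] 23.3083
```

View pics/s3.png

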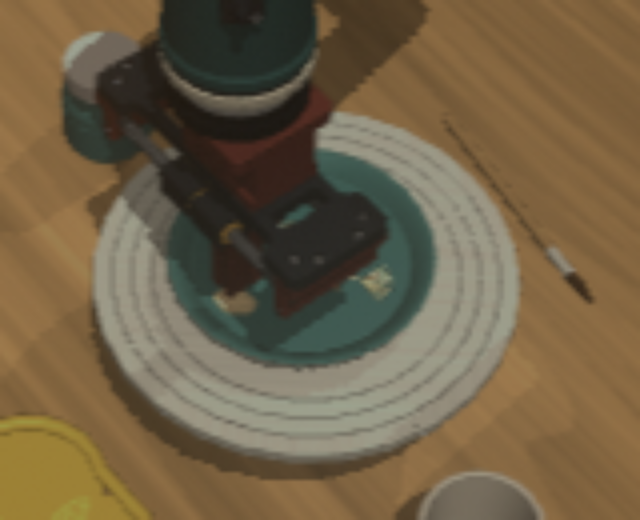

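The picture seems to show two separate fingers, at (235,270) and (300,290), so I'll check the gap before drawing back.

```bash
python3 - <<'E'
from h import *
print(current_finger_gap(),current_grip_force(),current_force())
c=capture("scene")
K,R,t=c["intrinsics"],np.array(c["R"]),np.array(c["t"])
for p in([.5993,.0735,.118],[.5993,.0735,.0965],[.5993,.1315,.118],[.5993,.0155,.118]):
    q=K@(R@p+t); u=q[:2]/q[2]; print(p,(u-[190,130])*4)
c=capture("wrist"); cv2.imwrite("pics/w3.png",c["image"])
E
```

```text
0.0004848447464496152 0.0 [ 0.71441966  0.35013264 -0.89371426]
[0.5993, 0.0735, 0.118] [236.00468443 278.34094043]
[0.5993, 0.0735, 0.0965] [235.91192731 299.35601204]
[0.5993, 0.1315, 0.118] [298.21617421 343.67185298]
[0.5993, 0.0155, 0.118] [176.8111371 216.1792967]
```

View pics/w3.png

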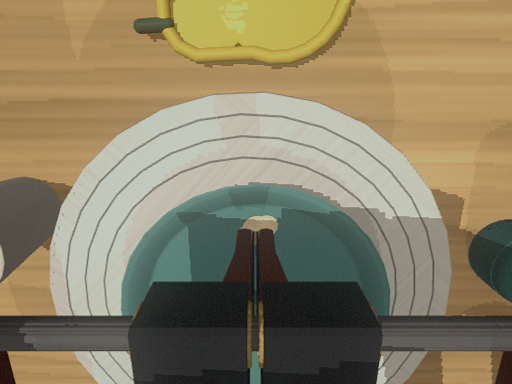

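The fingers are shut. The tip is centred over the spot at wrist-view px (257,225), and the scene view agrees with that. I'll draw clear now.

```bash
python3 - <<'E'
from h import *
servo_line([.5993,.0735,.25],rate=.12); move_ptp([.30,-.45,.28],Q); sleep(.5)
c=capture("top"); measure(c); print(current_clock(),np.abs(current_qvel()).max())
for q in("slip_jar","pear_dish","brush"): print(q,[np.round(x["xy"]) for x in spot_in("top",q)[:1]])
close_job()
E
```

```text
blob 92 [248.4 175.3]
blob 81 [253.9 212.3]
blob 58 [229.1 209.4]
dish [0.5481 0.0734 0.106 ] ell [71.7 72.5] spot [0.5993 0.0732 0.0965] r 0.0511 deg -0.2
27.375 0.0038920157110295182
slip_jar [array([344., 207.])]
pear_dish [array([250., 123.])]
brush [array([250., 280.])]
the job is handed in; nothing more can be done
```

The job is handed in: the bare spot faces the stool (within about 0.2° measured from the dish centre, about 3° from the wheel axis). I held the fingertips about 2 cm above it for over three seconds, then drew the hand clear, finishing at about 27 s; the dish was not touched as far as I could see, and I did not recheck the cup's position at the end.

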